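# Load the tower speaker into the demo carousel

## Robot

A 7-joint arm with a two-finger parallel gripper is mounted at the origin on the work surface. World frame = base frame: x ahead of the robot, y to its left, z up, the work surface at z = 0. Lengths are in m, angles in rad, forces in N, time in s.
With the tool pointing down it reaches from about 0.4 to 0.75 m from the base axis. Payload 19.5 kg.
Tool frame: the origin (TCP) lies at the very end of the fingers, on their centre line; the grasp point (between the pads) lies 19 mm behind it; z points along the fingers, y is the line along which they close (so a half turn about z gives the same grasp; the last joint's range is limited). The gripper opens to 85 mm and grips with 20 to 120 N. Pads are 22 mm wide; open, the fingers measure 114 mm over their backs; the gripper's body (76 mm by 85 mm) begins 54 mm behind the grasp point. The pads swing forward as they close: fully open they stand 13 mm farther back than shut.
Start: joints at [-1.383, 0.707, -0.028, 1.485, 0.022, 0.951, -0.075], TCP at [0.131, 0.56, 0.205] pointing down, gripper open.
Joint ranges: [-2.71, 2.71], [-0.32, 2.16], [-1.57, 1.52], [0, 2.45], [-1.46, 4.6], [0, 2.02], [-2.83, 2.83]. Speed limits (rad/s): [1.89, 1.89, 2.57, 2.57, 3.01, 3.01, 3.01].

## Interface

Orientations are given as a unit quaternion [x, y, z, w].
In Python, from workcell import ctrl, kin, vision, sensors gives the robot as it stands. Calls block until the motion is done:
- ctrl.move_to(position, orientation): joint-space move of the TCP to a pose.
- ctrl.move_straight(position, rotation=None, max_speed=0.15, until_force=None): straight line of the TCP; rotation=None keeps the orientation; max_speed is the mean speed in m/s. With until_force (N) it stops when the force on the tool has changed by that much, and returns True; else False.
- ctrl.movej(angles): joint-space move.
- ctrl.gripper_open() and ctrl.gripper_close(f_grip=None): open the fingers fully, or close them until they stop; f_grip is the grip in N (None keeps the last).
- ctrl.wait(seconds).
- kin.inverse_kinematics(position, orientation): joint angles nearest the present ones, or None.
- vision.snapshot(name): name is "scene" or "top"; returns a dict with "img" (384x512x3 uint8, blue, green, red), "mtx" (3x3 intrinsics, pixels), "dist" ([k1, k2, p1, p2, k3] as OpenCV has them; the pictures are not rectified), "extrinsics" (4x4, takes a point from world to camera coordinates). Camera axes: x right, y up, looking along -z (the intrinsics and any distortion apply to the point x, -y, -z); pixel columns grow to the right and rows downward; lengths in m; the calibration is good to about 2 mm. A picture is of the moment at which its call begins. There is no depth.
A pose or a line that the arm cannot do raises ctrl.MotionError and nothing moves.
- ctrl.sign_off(): hands the job in; it is judged then, once.
Readings, each from a call of its own:
- sensors.get_time(): time.
- sensors.get_q(): joint angles.
- sensors.get_dq(): joint speeds.
- sensors.get_joint_efforts(): joint torques, N m.
- sensors.get_tcp_pos(): TCP position.
- sensors.get_orientation(): TCP orientation.
- sensors.get_contact_force(): force on the tool from outside, world axes, zero at the start.
- sensors.get_ft_torque(): the same for the moment, N m.
- sensors.get_grip_width(): finger opening in m.
- sensors.get_gripper_force(): force on a finger pad.
Only numpy, scipy, OpenCV 4.12 (cv2) and the standard library are available. Lean on these libraries where they do the work, as an engineer would, in place of code of your own. Each camera call takes 0.05 s, during which the arm holds its last target. There are 200 camera calls.

## Task

Turn the clear-topped demo carousel by one of its roof pegs until its empty yellow-marked pocket faces the red arrow on the wooden apron. Then lift the orange tower speaker out of the stock tray, stand it on the apron in front of the pocket and let go, and finally push it low down, so that it slides upright under the roof onto the yellow spot in the pocket. Do not tip it, keep the pocket facing the arrow, and leave the other speakers, the phone and the remote control where they are.

Things in the scene. Friction and masses are not known exactly. Their poses are not given: they have to be found in the camera images.
- tower_center (a point): The orange tower speaker: an upright rigid cylinder 56 mm in diameter, 180 mm tall, about 0.45 kg, flat foot, dark grille band round its middle. This point is its centre, half-way up (90 mm above its foot); z is its axis, up. Starts in one of three places in the stock tray. Friction about 0.6: a push more than about 35 mm above its foot topples it. Its yaw does not matter.
- tower_white_center (a point): The white tower speaker, same size and kind (56 mm diameter, 180 mm tall, point at its centre, half-way up), a loose bystander in the stock tray; it must stay where it is.
- tower_green_center (a point): The green tower speaker in the stock tray, same size and kind (point at its centre, half-way up), a loose bystander; it must stay where it is. (Another green, a blue and a white one are fixed in the carousel as display dummies.)
- tray: Grey fixed stock tray, open on top, 245 mm along its own x, 84 mm along y, walls 30 mm high and 4 mm thick, floor 4 mm thick; origin under its centre on the table. The three towers stand in a row along its x, about 79 mm from one to the next (some 23 mm between their sides), so there is room for fingers only on the two sides across the row (tray's y direction).
- stand_axis (a point): Point on the carousel's vertical axis, level with its floor (10.5 mm above the table). The stand is fixed. x: the loading direction, horizontal, from the apron towards the axis; z up; these axes do not turn with the carousel. The carousel's white round floor has a radius of 130 mm; its grey hub, radius 46 mm, is the pocket's back stop.
- apron (a point): Centre of the top of the fixed wooden apron in front of the carousel, 199 mm from its axis. The board measures 146 mm along x (loading direction, as stand_axis) and 170 mm along y; its top is 12 mm above the table, 1.5 mm above the carousel's floor, and its inner edge laps 4 mm over that floor's rim without a gap: a tower slides across and down the small step. A red arrow along the centre line is the index mark.
- carousel (a joint): Angle of the carousel in rad: 0 when the empty pocket faces the apron's arrow exactly, growing counter-clockwise seen from above; range -3.1 to 3.1, at the start 0.45 to 1.5. It turns freely against a slight drag (0.12 N m) and stays where it is left. Three of its four pockets hold fixed dummy towers; the fourth is empty.
- roof (a point): Centre of the top of the carousel's clear roof, on its axis. The roof is a disc of radius 115 mm, underside 210 mm and top 216 mm above the table. Four upright partitions, 6 mm thick, from 44 to 118 mm from the axis, carry it; they stand at 45 degrees to either side of each pocket's centre line. Turns with the carousel.
- peg (a point): Middle of one of the four upright round steel pegs on the roof for turning the carousel, 18 mm in diameter, from 216 to 262 mm above the table, 95 mm from the axis. One stands over each partition, 90 degrees apart; this one is 45 degrees counter-clockwise (seen from above) from the empty pocket's centre line.
- pocket (a point): Centre of the empty pocket's floor, 80 mm from the carousel's axis and 10.5 mm above the table, marked with a yellow spot 60 mm across (and a yellow bar near the rim, 118 mm from the axis); turns with the carousel. The speaker is home when it stands on the spot; a tower touches the hub when its axis is 74 mm from the carousel's.
- carton: Fixed upright speaker carton, white with a red band, 90 mm along its x, 110 mm along y, 140 mm high, origin under its centre; an obstacle.
- phone: Black phone lying flat, 70 mm along x, 145 mm along y, 9 mm thick, origin under its centre; loose bystander.
- remote: Grey remote control lying flat, 45 mm along x, 160 mm along y, 18 mm thick, origin under its centre; loose bystander.
Things that resemble listed ones, but are neither listed nor needed, are in the scene too. Leave any purple look-alike of the part that bears tower_center alone.

How it is judged:
On the way, in this order (a step that is already met when the one before it is completed fails the run):
1. the carousel's empty pocket faces the red arrow, within 5 degrees, before the speaker is brought to the apron (value of joint carousel between -0.09 and 0.09 rad and horizontal distance between tower_center and stand_axis above 0.28 m), for 0.2 s.
2. the orange speaker stands upright on the apron in front of the carousel, let go (x of tower_center in the frame of stand_axis between -0.265 and -0.145 m and y of tower_center in the frame of stand_axis between -0.08 and 0.08 m and z of tower_center in the frame of stand_axis between 0.085 and 0.098 m and angle between tower_center's own z axis and vertical below 0.06 rad and linear speed of tower below 0.03 m/s and contact force between tower and the fingers below 0.2 N), for 0.2 s.
At the end, for the whole second after the job is handed in: The orange speaker stands upright on the carousel's floor within 16 mm of the centre of the pocket's yellow spot, released and at rest, and the pocket still faces the arrow within 5 degrees (value of joint carousel between -0.09 and 0.09 rad and horizontal distance between tower_center and pocket below 0.016 m and z of tower_center in the frame of stand_axis between 0.085 and 0.096 m and angle between tower_center's own z axis and vertical below 0.06 rad and contact force between tower and the fingers below 0.2 N and linear speed of tower below 0.02 m/s and velocity of joint carousel between -0.05 and 0.05 rad/s); the robot touches nothing.
It fails at once if the orange speaker is tipped more than 20 degrees (angle between tower_center's own z axis and vertical above 0.35 rad).
It fails at once if the white speaker is moved more than 30 mm or tipped (distance of tower_white_center from where it was at the start of the episode above 0.03 m or angle between tower_white_center's own z axis and vertical above 0.3 rad).
It fails at once if the green speaker is moved more than 30 mm or tipped (distance of tower_green_center from where it was at the start of the episode above 0.03 m or angle between tower_green_center's own z axis and vertical above 0.3 rad).
It fails at once if the phone or the remote control is moved more than 30 mm (distance of any of phone, remote from where it was at the start of the episode above 0.03 m).
It also fails if it takes over 64 s, if anything falls off the work surface, if the arm or the gripper's body presses on something with over 40 N, if the wrist force passes 120 N, or if a joint passes its speed limit or range.

## Working session

There is one attempt and no reset: what is moved stays moved. The work goes in short steps, each a Python script; the robot and the scene stay as the last script left them, time stands still between calls to the robot, and variables do not carry over. Pictures are saved under pics/ and viewed, at most 10 in all, crops included, and the job is handed in when it is done.

```bash
ls; mkdir -p pics
python3 - <<'E'
from workcell import ctrl, kin, vision, sensors
import cv2
for n in ("scene","top"):
    s=vision.snapshot(n); cv2.imwrite(f"pics/{n}0.png",s["img"]); print(n,s["mtx"].round(1).tolist(),s["dist"],s["extrinsics"].round(3).tolist())
print(sensors.get_time(),sensors.get_tcp_pos(),sensors.get_orientation())
E
```

```text
pics
scene [[483.2, 0.0, 248.6], [0.0, 483.2, 194.0], [0.0, 0.0, 1.0]] [-0.03618318  0.          0.          0.          0.        ] [[-0.997, -0.082, 0.01, 0.581], [0.08, -0.939, 0.334, -0.062], [-0.018, 0.333, 0.943, -1.386], [0.0, 0.0, 0.0, 1.0]]
top [[391.3, 0.0, 262.4], [0.0, 391.3, 188.9], [0.0, 0.0, 1.0]] [0.02675029 0.         0.         0.         0.        ] [[-0.01, -1.0, -0.01, 0.09], [0.988, -0.011, 0.153, -0.615], [-0.153, -0.008, 0.988, -1.095], [0.0, 0.0, 0.0, 1.0]]
0.1 [0.13094759 0.55964035 0.20430657] [ 1.14676014e-01  9.93402841e-01 -4.53288501e-04 -3.46389482e-05]
```

View pics/scene0.png

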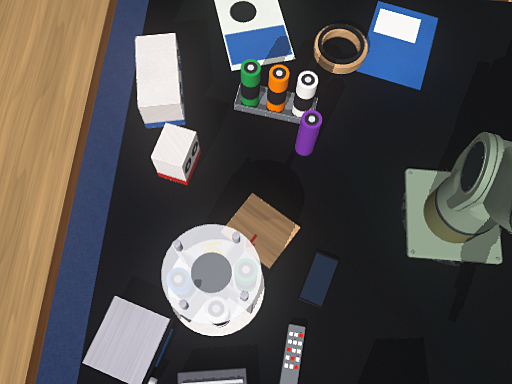

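View pics/top0.png

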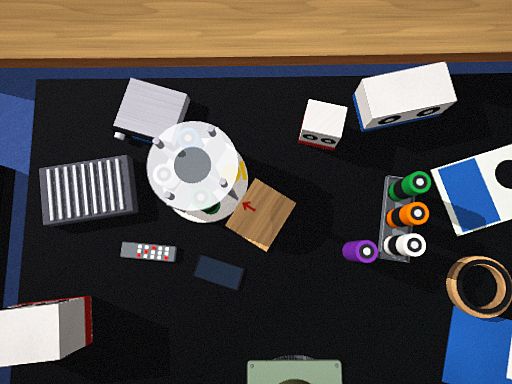

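The scene view shows the tray (275,90), the carousel (212,275) and the apron (263,230). In the top view the carousel is at (192,168), the apron at (260,215) and the tray at (400,220). Candidates in the top view: orange (407,213), purple look-alike (360,251), green (410,185), white (405,245). I choose orange in the tray and check it in a crop.

```bash
cat > h.py <<'E'
import numpy as np, cv2
from workcell import ctrl, kin, vision, sensors
def ray(s,px):
    u=cv2.undistortPoints(np.array([[px]],float),s["mtx"],s["dist"])[0,0]
    R=s["extrinsics"][:3,:3];t=s["extrinsics"][:3,3]
    d=R.T@np.array([u[0],-u[1],-1.]);return -R.T@t,d/np.linalg.norm(d)
def plane(s,px,z):
    c,d=ray(s,px);return c+d*(z-c[2])/d[2]
def tri(s1,p1,s2,p2):
    c1,d1=ray(s1,p1);c2,d2=ray(s2,p2)
    k=np.linalg.lstsq(np.c_[d1,-d2],c2-c1,rcond=None)[0]
    a,b=c1+k[0]*d1,c2+k[1]*d2
    return (a+b)/2,np.linalg.norm(a-b)
def proj(s,p):
    q=s["extrinsics"][:3,:3]@np.asarray(p,float)+s["extrinsics"][:3,3]
    return cv2.projectPoints(np.array([[q[0],-q[1],-q[2]]]),np.zeros(3),np.zeros(3),s["mtx"],s["dist"])[0].ravel()
E
python3 - <<'E'
import cv2,numpy as np
t=cv2.imread("pics/top0.png");s=cv2.imread("pics/scene0.png")
a=cv2.resize(t[110:260,135:305],None,fx=3,fy=3,interpolation=cv2.INTER_CUBIC)
b=cv2.resize(s[185:345,150:310],None,fx=2.8,fy=2.8,interpolation=cv2.INTER_CUBIC)
cv2.imwrite("pics/c1.png",a);cv2.imwrite("pics/c2.png",b)
c=np.hstack([cv2.resize(t[160:275,335:445],None,fx=3.5,fy=3.5,interpolation=cv2.INTER_CUBIC),cv2.resize(s[50:165,225:335],None,fx=3.5,fy=3.5,interpolation=cv2.INTER_CUBIC)])
cv2.imwrite("pics/c3.png",c)
E
```

```text
(no output)
```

View pics/c1.png

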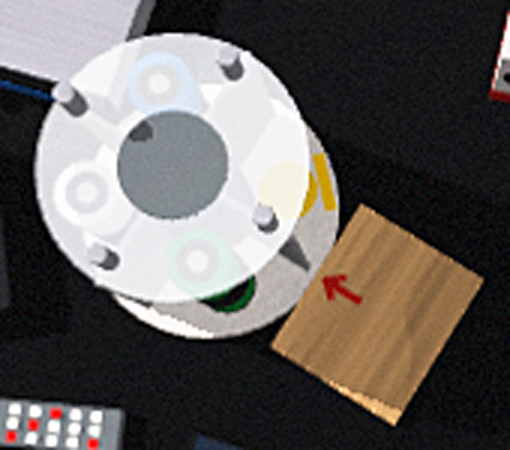

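View pics/c2.png

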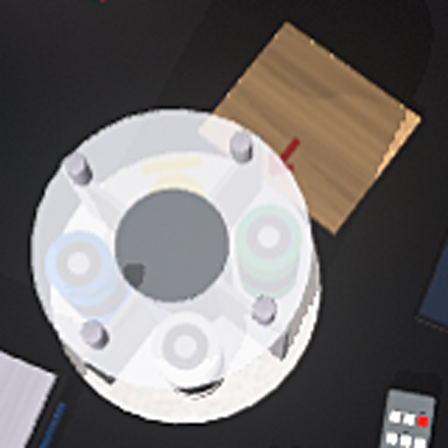

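View pics/c3.png

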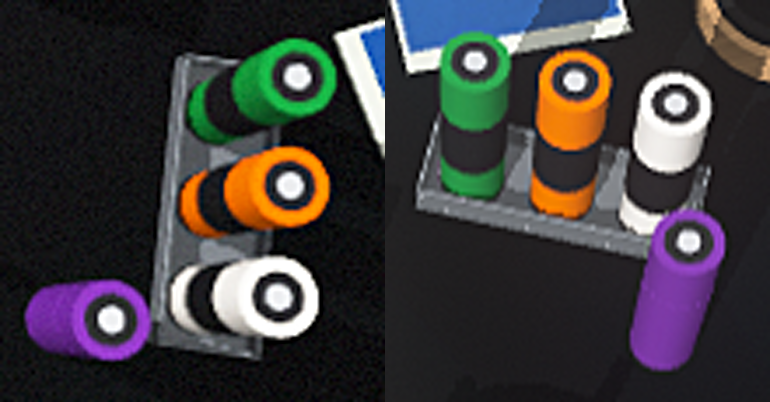

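The crops show orange in the tray's middle, cap at (418,213) top and (279,73) scene. The purple one stands outside the tray. The empty pocket (yellow) is at (241,171) in the top view, about 30° CCW of the arrow. Now triangulating.

```bash
cat > m.py <<'E'
from h import *
T=vision.snapshot("top");S=vision.snapshot("scene")
np.set_printoptions(precision=4,suppress=True)
def dot(s,px,r=8):
    x,y=map(int,px);p=s["img"][y-r:y+r+1,x-r:x+r+1].astype(int)
    m=((p.min(2)>150)&(np.ptp(p,axis=2)<40)).astype(np.uint8)
    n,l,st,ce=cv2.connectedComponentsWithStats(m)
    i=l[r,r] or 1+np.argmax(st[1:,4]);return ce[i]+[x-r,y-r],st[i,4]
for n,a,b in (("orange",(418,213),(279,73)),("green",(420,182),(250.5,67.5)),("white",(414,245),(308,79)),("purple",(367,251),(311,118.5))):
    (a,na),(b,nb)=dot(T,a,5),dot(S,b,5);print(n,a,na,b,nb,*tri(T,a,S,b))
c1=lambda p:np.array(p)/3+[135,110]
c2=lambda p:np.array(p)/2.8+[150,185]
hub,g=tri(T,c1((172,165)),S,c2((171,245)));print("hub",hub,g)
P=[]
for a,b in (((229,57),(76,161)),((265,212),(241,141)),((104,255),(264,302)),((67,92),(93,326))):
    p,g=tri(T,c1(a),S,c2(b));P.append(p);print("peg",p,g)
P=np.array(P);print("pegmean",P.mean(0),np.linalg.norm(P[:,:2]-P.mean(0)[:2],axis=1))
A=np.array([plane(T,c1(p),.012) for p in ((360,206),(483,280),(397,425),(272,346))]);print("apron",A)
print("sides",np.linalg.norm(A-np.roll(A,-1,0),axis=1))
for a,b in (((483,280),(288,23)),((397,425),(416,118))): print("apron corners 2view",tri(T,c1(a),S,c2(b)))
ac=A.mean(0);
for c in (hub,P.mean(0)):
    d=c[:2]-ac[:2];print("ax dist",np.linalg.norm(d),"dir",np.degrees(np.arctan2(d[1],d[0])))
e=(A[0]+A[3]-A[1]-A[2])[:2];print("edge dir",np.degrees(np.arctan2(e[1],e[0])))
v=P[0,:2]-P.mean(0)[:2];print("peg angs",[np.degrees(np.arctan2(*(p[:2]-P.mean(0)[:2])[::-1])) for p in P])
c,r=None,None
hsv=cv2.cvtColor(T["img"],cv2.COLOR_BGR2HSV);m=cv2.inRange(hsv,(18,150,120),(32,255,255));m[:, :225]=0;m[:,260:]=0;m[:150]=0;m[200:]=0
yy,xx=np.nonzero(m);print("yellow",plane(T,(xx.mean(),yy.mean()),.0105),len(xx))
E
python3 m.py
```

```text
orange [417.4255 212.617 ] 47 [278.7931  72.6552] 29 [ 0.528  -0.3053  0.1916] 0.0008864185866060219
green [419.6667 181.4762] 42 [250.3214  67.    ] 28 [ 0.6069 -0.3163  0.1919] 0.0010407012694774178
white [414.1087 244.4348] 46 [307.5862  79.2759] 29 [ 0.4489 -0.2913  0.1918] 0.0014313540820635798
purple [366.1333 250.7111] 45 [311.5 118.5] 32 [ 0.4342 -0.1728  0.1909] 0.002109168552398326
hub [0.6516 0.2581 0.2146] 0.0015265247310474962
peg [0.7311 0.2049 0.2586] 0.0010929596642927383
peg [0.602  0.1758 0.2559] 0.004270681155470588
peg [0.5709 0.3035 0.2531] 0.0007702259519659602
peg [0.701  0.334  0.2645] 0.002434262017549389
pegmean [0.6513 0.2545 0.258 ] [0.094  0.0928 0.0941 0.0937]
apron [[ 0.6525  0.1059  0.012 ]
 [ 0.576  -0.0163  0.012 ]
 [ 0.4341  0.0712  0.012 ]
 [ 0.5126  0.1941  0.012 ]]
sides [0.1442 0.1667 0.1458 0.1654]
apron corners 2view (array([ 0.5742, -0.0156,  0.0115]), np.float64(0.0038875778207498176))
apron corners 2view (array([ 0.4345,  0.071 , -0.0033]), np.float64(0.0010679151018227091))
ax dist 0.20079565765755522 dir 57.51550095210808
ax dist 0.1975917158075663 dir 57.04415149077632
edge dir 57.698895203355015
peg angs [np.float64(-31.887845457343673), np.float64(-122.03772602647459), np.float64(148.65882093030163), np.float64(57.95290039997284)]
yellow [0.6741 0.1481 0.0105] 108
```

```bash
cat >> h.py <<'E'
from scipy.spatial.transform import Rotation as Rn
AX=np.array([.6515,.256]); LD=np.radians(57.5); L=np.array([np.cos(LD),np.sin(LD)])
def down(a,tilt=0):   # tool y along angle a (horizontal); tilt: tool z leans towards y rotated -90 deg
    y=np.array([np.cos(a),np.sin(a),0]);f=np.array([np.sin(a),-np.cos(a),0])
    z=np.array([0,0,-np.cos(tilt)])+np.sin(tilt)*f
    return Rn.from_matrix(np.c_[np.cross(y,z),y,z]).as_quat()
def pol(a,z,r=.095): return np.r_[AX+r*np.array([np.cos(a),np.sin(a)]),z]
def st(x,z,y=0): return np.r_[AX+x*L+y*np.array([-L[1],L[0]]),z]
E
python3 - <<'E'
from h import *
np.set_printoptions(precision=2,suppress=True)
def t(n,p,q): print(n,kin.inverse_kinematics(np.array(p),q))
r=np.radians
for k in (90,-90):
    t("peg0 %d"%k,pol(r(-122),.35),down(r(-122+k)));t("peg0",pol(r(-122),.226),down(r(-122+k)));t("peg1",pol(r(-167.5),.226),down(r(-167.5+k)))
for k in (81,81-180): t("tow %d"%k,[.528,-.305,.131],down(r(k)));t("towup",[.528,-.305,.25],down(r(k)))
for k in (147.5,-32.5): t("apr %d"%k,st(-.205,.15),down(r(k)));t("aprhi",st(-.205,.28),down(r(k)))
for x in (-.3,-.25,-.116): t("push",st(x,.024),down(r(147.5),r(40)))
t("pushhi",st(-.33,.15),down(r(147.5),r(40)))
E
```

```text
peg0 90 [-0.51  0.74  0.47  0.96 -0.31  1.5  -0.68]
peg0 [-0.51  0.81  0.42  1.25 -0.33  1.15 -0.63]
peg1 [-0.75  0.83  0.69  1.34 -0.54  1.17 -1.36]
peg0 -90 [-0.18  0.72 -0.41  0.95  0.26  1.52  2.07]
peg0 [-0.13  0.8  -0.48  1.23  0.36  1.19  1.97]
peg1 [-0.35  0.74 -0.23  1.32  0.17  1.1   1.19]
tow 81 [ 0.71  0.88 -0.51  1.43  0.48  0.95  1.49]
towup [ 0.49  0.72 -0.05  1.27  0.03  1.15  1.86]
tow -99 [ 0.22  0.92  0.56  1.45 -0.55  0.93 -0.79]
towup [ 0.13  0.85  0.85  1.28 -0.63  1.28 -0.75]
apr 147 [ 0.06  0.77 -0.52  1.65  0.48  0.85  1.91]
aprhi [ 0.01  0.61 -0.43  1.45  0.27  1.15  2.11]
apr -32 [-0.4   0.77  0.37  1.67 -0.36  0.78 -0.43]
aprhi [-0.45  0.63  0.48  1.46 -0.3   1.13 -0.49]
push [ 0.92  1.32 -1.12  2.21  2.02  0.4   1.02]
push [ 0.81  1.32 -1.12  2.17  2.11  0.43  0.87]
push [ 0.59  1.45 -1.34  2.    1.95  0.7   0.95]
pushhi [ 0.58  0.76 -0.25  2.19 -1.43  0.53 -1.92]
```

Run:
```python
from h import *
r=np.radians
p=sensors.get_tcp_pos();ctrl.move_straight([p[0],p[1],.36],max_speed=.25)
ctrl.move_to(pol(r(-122),.34),down(r(-32)))
print(ctrl.move_straight(pol(r(-122),.228),max_speed=.15,until_force=8),sensors.get_tcp_pos())
ctrl.gripper_close(20);print("w",sensors.get_grip_width(),sensors.get_contact_force())
for a in np.linspace(-122,-167.5,7)[1:]:
    ctrl.move_straight(pol(r(a),.228),down(r(a+90)),max_speed=.05)
print(sensors.get_contact_force(),sensors.get_tcp_pos())
ctrl.gripper_open();p=sensors.get_tcp_pos();ctrl.move_straight([*p[:2],.33],max_speed=.2)
print(sensors.get_time())
ctrl.move_to([.528,-.305,.30],down(r(81)))
print(sensors.get_time())
for n in ("scene","top"): cv2.imwrite(f"pics/{n}1.png",vision.snapshot(n)["img"])
t=cv2.imread("pics/top1.png");cv2.imwrite("pics/c4.png",cv2.resize(t[110:260,135:445],None,fx=2.5,fy=2.5,interpolation=cv2.INTER_CUBIC))
```

```text
False [0.60145766 0.17556813 0.22886314]
w 0.016483396038084564 [-0.65045643 -0.62848488  3.59047186]
[-7.39036856 -2.19971366  8.48497084] [0.55847362 0.23523896 0.22807614]
8.4083
11.2833
```

View pics/c4.png

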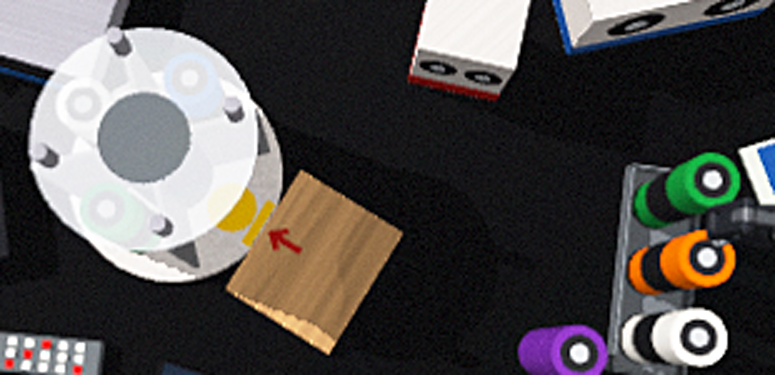

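The yellow bar (258,222 in the crop) now lines up with the arrow (285,240), and the gripper is above orange. A numeric check, then the grasp.

Run:
```python
from h import *
r=np.radians
T=vision.snapshot("top")
hsv=cv2.cvtColor(T["img"],cv2.COLOR_BGR2HSV);m=cv2.inRange(hsv,(18,150,120),(32,255,255));m[:,:220]=0;m[:,250:]=0;m[:180]=0;m[215:]=0
n,l,stt,ce=cv2.connectedComponentsWithStats(m)
for i in range(1,n):
    if stt[i,4]>10:
        p=plane(T,ce[i],.0105)[:2]-AX;print("yellow",stt[i,4],np.linalg.norm(p),np.degrees(np.arctan2(*p[::-1]))+122.5)
m=cv2.inRange(hsv,(0,150,80),(8,255,255))|cv2.inRange(hsv,(172,150,80),(180,255,255));m[:,:235]=0;m[:,265:]=0;m[:190]=0;m[220:]=0
yy,xx=np.nonzero(m);p=plane(T,(xx.mean(),yy.mean()),.012)[:2]-AX;print("arrow",len(xx),np.linalg.norm(p),np.degrees(np.arctan2(*p[::-1]))+122.5)
print(ctrl.move_straight([.528,-.305,.131],max_speed=.12,until_force=8),sensors.get_tcp_pos())
ctrl.gripper_close(40);print("w",sensors.get_grip_width(),sensors.get_contact_force(),sensors.get_gripper_force())
if .05<sensors.get_grip_width()<.06:
    ctrl.move_straight([.528,-.305,.25],max_speed=.12)
    print("lifted",sensors.get_grip_width(),sensors.get_contact_force(),sensors.get_time())
```

```text
yellow 211 0.09886945459548628 0.6442047798145296
arrow 69 0.15143319360289628 -0.011729237982081031
False [ 0.52821154 -0.30511455  0.13153608]
w 0.05479647282844772 [-1.01657314 -1.77715102  6.19369542] 41.624513268470764
lifted 0.054638151220919855 [ 0.35776575  1.39206638 -4.1392274 ] 14.525
```

Run:
```python
from h import *
r=np.radians
ctrl.move_straight(st(-.205,.25),down(r(147.5)),max_speed=.13)
print(sensors.get_tcp_pos(),sensors.get_grip_width(),sensors.get_time())
ctrl.move_straight(st(-.205,.155),max_speed=.1)
print(ctrl.move_straight(st(-.205,.135),max_speed=.02,until_force=4),sensors.get_tcp_pos(),sensors.get_contact_force())
print(sensors.get_time())
for n in ("scene","top"): cv2.imwrite(f"pics/{n}2.png",vision.snapshot(n)["img"])
a=cv2.imread("pics/scene2.png")[130:345,150:350];cv2.imwrite("pics/c5.png",cv2.resize(a,None,fx=2.7,fy=2.7))
```

```text
[0.54136209 0.08278894 0.24998901] 0.05497613560644426 17.6583
True [0.54150759 0.08316018 0.13956162] [ 0.669593   -0.34977692  7.01530288]
19.5
```

View pics/c5.png

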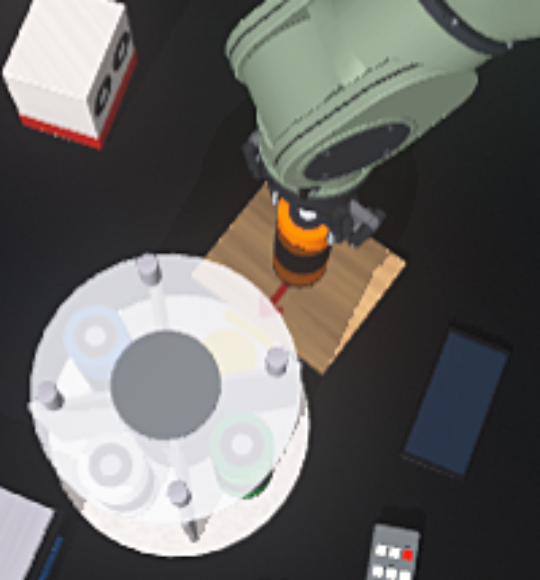

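The tower's foot touches the apron at the expected height, on the arrow's line. Release, retreat, measure the tower.

```bash
python3 - <<'E'
from h import *
r=np.radians
ctrl.gripper_open();ctrl.wait(.3)
ctrl.move_straight(st(-.205,.29),max_speed=.15)
ctrl.move_straight(st(-.36,.29),max_speed=.2)
ctrl.gripper_close(20)
T=vision.snapshot("top");S=vision.snapshot("scene")
cv2.imwrite("pics/top3.png",T["img"]);cv2.imwrite("pics/scene3.png",S["img"])
for s,n in((T,"top"),(S,"scene")):
    h=cv2.cvtColor(s["img"],cv2.COLOR_BGR2HSV);m=cv2.inRange(h,(5,200,120),(17,255,255))
    k,l,stt,ce=cv2.connectedComponentsWithStats(m)
    print(n,[(stt[i].tolist(),ce[i].round(1).tolist()) for i in range(1,k) if stt[i,4]>40], proj(s,st(-.205,.192)))
print(sensors.get_time())
for x,z in ((-.36,.29),(-.31,.15),(-.31,.024)):
  print(x,z,kin.inverse_kinematics(st(x,z),down(r(147.5),r(40))))
print(sensors.get_q())
E
python3 - <<'E'
import cv2,numpy as np
t=cv2.imread("pics/top3.png")[110:270,130:330];s=cv2.imread("pics/scene3.png")[170:330,180:340]
cv2.imwrite("pics/c6.png",np.hstack([cv2.resize(t,None,fx=2.2,fy=2.2),cv2.resize(s,None,fx=2.2,fy=2.2)]))
E
```

```text
top [] [262.30812791 209.07202283]
scene [([252, 209, 22, 14, 118], [262.4, 217.2])] [263.68628257 207.03895923]
23.2667
-0.36 0.29 [ 1.21830213  0.76071389 -1.34555009  2.00270825  0.23860129  0.56008835
  2.49425243]
-0.31 0.15 [ 0.97146404  0.99896275 -1.15036758  2.17631735  1.18287414  0.24213796
  1.6632331 ]
-0.31 0.024 [ 1.00931499  1.45223823 -1.34321205  2.20715464  1.81077445  0.63768715
  1.26582937]
[ 0.24475963  0.44423333 -0.34020801  1.71781558  0.17045085  1.01018297
  2.41825624]
```

View pics/c6.png

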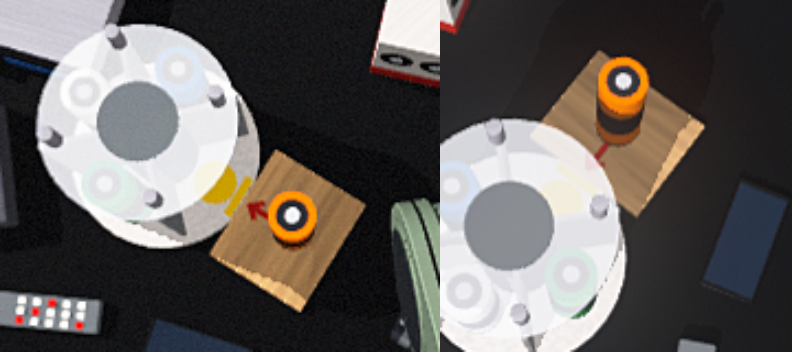

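Step 2 looks met: caps at top (262,208) and scene (264,207), as predicted within 2 mm. The purple tower stands behind, so I will push with a tool tilt of only 30° to keep the wrist clear, and look at that before pushing.

Run:
```python
from h import *
r=np.radians
q=down(r(140),r(30))
for x,z in ((-.262,.28),(-.262,.05),(-.262,.022),(-.116,.022)): print(kin.inverse_kinematics(st(x,z,.005),q))
ctrl.move_to(st(-.262,.28,.005),q)
print(ctrl.move_straight(st(-.262,.05,.005),max_speed=.12,until_force=6),sensors.get_tcp_pos(),sensors.get_time())
t=vision.snapshot("top")["img"][100:284,190:450];s=vision.snapshot("scene")["img"][70:294,160:400]
cv2.imwrite("pics/c7.png",np.hstack([cv2.resize(t,(424,300)),cv2.resize(s,(321,300))]))
```

```text
[ 0.55674813  0.47598825 -0.64916659  1.97744179 -0.27433123  0.44482836
  2.68458073]
[ 0.7622897   1.28470615 -1.34511161  2.22554507  1.83960733  0.7965652
  0.82820704]
[ 0.76081587  1.36459018 -1.34561352  2.22876644  1.90715746  0.84907451
  0.81846312]
[ 0.46749893  1.37648016 -1.34741905  1.988723    1.85978251  0.8857984
  0.77483147]Traceback (most recent call last):
  File "<stdin>", line 6, in <module>
workcell.MotionError: the arm cannot follow that straight line within its joint ranges
```

Run:
```python
from h import *
np.set_printoptions(precision=2,suppress=True)
r=np.radians
print(sensors.get_q())
for az in (50,40,57.5):
  for q in (down(r(az+90),r(30)),down(r(az-90),-r(30))):
    print(az)
    for x,z in ((-.262,.28),(-.262,.22),(-.262,.16),(-.262,.1),(-.262,.05),(-.262,.022),(-.116,.022)): print(z,kin.inverse_kinematics(st(x,z,.005),q))
```

```text
[ 0.56  0.48 -0.65  1.98 -0.27  0.45  2.68]
50
0.28 [ 0.56  0.48 -0.65  1.98 -0.27  0.44  2.68]
0.22 [ 0.54  0.59 -0.65  2.08 -0.26  0.25  2.72]
0.16 [ 0.51  0.71 -0.64  2.16 -0.25  0.05  2.75]
0.1 [ 0.77  1.14 -1.35  2.2   1.68  0.7   0.9 ]
0.05 [ 0.76  1.28 -1.35  2.23  1.84  0.8   0.83]
0.022 [ 0.76  1.36 -1.35  2.23  1.91  0.85  0.82]
0.022 [ 0.47  1.38 -1.35  1.99  1.86  0.89  0.77]
50
0.28 [ 0.56  0.48 -0.65  1.98 -0.27  0.44  2.68]
0.22 [-0.4   0.77  1.08  2.11 -1.42  1.2   0.8 ]
0.16 [ 0.41  0.68 -0.45  2.16 -1.29  0.15  0.65]
0.1 [ 0.41  0.82 -0.47  2.21  3.77  0.16  1.94]
0.05 [ 0.41  0.94 -0.47  2.24  3.41  0.27  2.35]
0.022 [ 0.41  1.01 -0.47  2.24  3.33  0.33  2.46]
0.022 [ 0.12  1.02 -0.47  2.    3.03  0.21  2.5 ]
40
0.28 [ 0.47  0.43 -0.57  2.05 -0.32  0.33  2.55]
0.22 [ 0.46  0.55 -0.59  2.16 -0.32  0.11  2.59]
0.16 [ 0.76  0.96 -1.34  2.23  1.64  0.66  0.66]
0.1 [ 0.73  1.13 -1.34  2.29  1.87  0.79  0.51]
0.05 [ 0.71  1.28 -1.35  2.31  1.99  0.91  0.47]
0.022 [ 0.71  1.36 -1.35  2.31  2.05  0.97  0.47]
0.022 [ 0.42  1.37 -1.35  2.05  1.98  1.    0.46]
40
0.28 [-0.56 
[... 329 characters left out ...]
9]
57.5
0.28 [ 0.6   0.52 -0.7   1.92 -0.23  0.54  2.77]
0.22 [ 0.57  0.62 -0.68  2.01 -0.21  0.35  2.8 ]
0.16 [ 0.56  0.74 -0.69  2.09 -0.08  0.17  2.73]
0.1 [ 0.61  0.91 -0.81  2.14  1.47  0.15  1.24]
0.05 [ 0.79  1.29 -1.35  2.16  1.68  0.74  1.13]
0.022 [ 0.78  1.37 -1.35  2.16  1.76  0.79  1.1 ]
0.022 [ 0.49  1.38 -1.35  1.93  1.73  0.83  1.04]
57.5
0.28 [-0.02  0.47  0.3   1.93 -0.94  0.82  0.36]
0.22 [ 0.03  0.57  0.23  2.03 -1.11  0.69  0.59]
0.16 [ 0.12  0.67  0.08  2.1  -1.33  0.55  0.84]
0.1 [ 0.61  0.91 -0.81  2.14  1.47  0.15 -1.9 ]
0.05 [ 0.43  0.95 -0.47  2.16  3.84  0.16  2.06]
0.022 [ 0.43  1.01 -0.47  2.17  3.61  0.2   2.32]
0.022 [ 0.15  1.03 -0.47  1.94  3.4   0.09  2.27]
```

```bash
cat >> h.py <<'E'
SG=(-1,1,-1,1,-1,1,1)
def fk(a,d):  # d: (7,3) translations after joints 1..7, plus base height; returns points
    R=Rn.identity();p=np.array([0,0,d[-1]]);P=[p]
    for i in range(7):
        R=R*Rn.from_rotvec(np.array([0,0,1.] if i%2==0 else [0,1.,0])*SG[i]*a[i])
        p=p+R.apply([d[2*i],0,d[2*i+1]]);P.append(p)
    return np.array(P),R
E
python3 - <<'E'
from h import *
from scipy.optimize import least_squares
np.set_printoptions(precision=3,suppress=True)
r=np.radians;rng=np.random.default_rng(0)
D=[(sensors.get_q(),sensors.get_tcp_pos())]
while len(D)<40:
    a=rng.uniform(-1,1);rad=rng.uniform(.42,.7);p=np.array([rad*np.cos(a),rad*np.sin(a),rng.uniform(.05,.4)])
    j=kin.inverse_kinematics(p,down(rng.uniform(-3,3),rng.uniform(-.4,.5)))
    if j is not None: D.append((j,p))
x0=np.zeros(15);x0[[5,9,13,14]]=[.51,.3,.27,.26]
w=1e-4
o=least_squares(lambda d:np.concatenate([fk(a,d)[0][-1]-p for a,p in D]+[w*d]),x0)
res=np.array([fk(a,o.x)[0][-1]-p for a,p in D]);print("rms",np.sqrt((res**2).mean()),abs(res).max(),o.x);np.save("fk.npy",o.x)
q0=sensors.get_q();Q=down(r(140),r(30))
for z in (.1,.12,.14):
    q1=kin.inverse_kinematics(st(-.262,z,.005),Q);print(z,q1)
q1=kin.inverse_kinematics(st(-.262,.1,.005),Q)
for dq2 in (-.3,-.45,-.6):
    qh=q1.copy();qh[1]+=dq2
    print(dq2,qh);
    for s in np.linspace(0,1,6): P,R=fk(q0+s*(qh-q0),o.x);print(P[-1],R.apply([0,0,1]))
print("links at push start",fk(kin.inverse_kinematics(st(-.262,.022,.005),Q),o.x)[0])
E
```

```text
rms 0.012559944065528645 0.04090351845623739 [ 0.016  0.149 -0.007  0.265  0.023  0.26   0.027  0.131 -0.031  0.151
  0.02   0.157 -0.017  0.168  0.149]
0.1 [ 0.773  1.145 -1.345  2.203  1.685  0.702  0.896]
0.12 [ 0.78   1.09  -1.346  2.189  1.608  0.668  0.944]
0.14 [ 0.788  1.038 -1.347  2.171  1.52   0.637  1.004]
-0.3 [ 0.773  0.845 -1.345  2.203  1.685  0.702  0.896]
[0.501 0.053 0.274] [ 0.32   0.382 -0.867]
[0.463 0.038 0.235] [ 0.18   0.329 -0.927]
[0.452 0.018 0.212] [ 0.127  0.245 -0.961]
[0.467 0.007 0.203] [ 0.177  0.173 -0.969]
[0.499 0.011 0.212] [ 0.316  0.153 -0.937]
[0.536 0.032 0.242] [ 0.506  0.203 -0.838]
-0.45 [ 0.773  0.695 -1.345  2.203  1.685  0.702  0.896]
[0.501 0.053 0.274] [ 0.32   0.382 -0.867]
[0.464 0.037 0.245] [ 0.203  0.314 -0.928]
[0.455 0.015 0.232] [ 0.174  0.211 -0.962]
[0.472 0.002 0.234] [ 0.244  0.118 -0.962]
[0.505 0.006 0.254] [ 0.398  0.079 -0.914]
[0.539 0.028 0.294] [ 0.594  0.117 -0.796]
-0.6 [ 0.773  0.545 -1.345  2.203  1.685  0.702  0.896]
[0.501 0.053 0.274] [ 0.32   0.382 -0.867]
[0.465 0.036 0.256] [ 0.226  0.298 -0.928]
[0.458 0.013 0.252] [ 0.22   0.176 -0.959]
[ 0.476 -0.001  0.266] [ 0.311  0.064 -0.948]
[0.507 0.004 0.297] [ 0.479  0.007 -0.878]
[0.537 0.031 0.347] [ 0.676  0.037 -0.736]
links at push start [[ 0.     0.     0.149]
 [ 0.012 -0.011  0.299]
 [ 0.199 -0.189  0.36 ]
 [ 0.399 -0.349  0.408]
 [ 0.388 -0.222  0.369]
 [ 0.397 -0.069  0.351]
 [ 0.45  -0.027  0.208]
 [ 0.514  0.048  0.071]]
```

Run:
```python
from h import *
np.set_printoptions(precision=3,suppress=True)
r=np.radians;Q=down(r(140),r(30))
qh=kin.inverse_kinematics(st(-.262,.1,.005),Q);qh[1]-=.6
ctrl.movej(qh);print(sensors.get_tcp_pos(),sensors.get_contact_force(),sensors.get_time())
for z in (.25,.2,.15,.1,.05): print(z,kin.inverse_kinematics(st(-.31,z,.005),Q),kin.inverse_kinematics(st(-.275,z,.005),Q))
for p in (st(-.31,.22,.005),st(-.31,.2,.005),st(-.31,.17,.005),st(-.29,.22,.005)):
    try: ctrl.move_straight(p,Q,max_speed=.1);print("ok",p);break
    except ctrl.MotionError as e: print(p,e)
print(sensors.get_tcp_pos(),sensors.get_q(),sensors.get_time())
```

```text
[ 0.551 -0.005  0.327] [-0.855  0.703  0.039] 25.6583
0.25 [ 1.004  0.847 -1.518  2.064  0.962  0.692  1.501] [ 0.897  0.799 -1.41   2.036  0.932  0.62   1.496]
0.2 [ 0.938  0.867 -1.346  2.144  1.127  0.535  1.394] [ 0.842  0.861 -1.312  2.115  1.16   0.529  1.314]
0.15 [ 0.882  0.943 -1.245  2.207  1.421  0.479  1.158] [ 0.801  0.958 -1.256  2.176  1.458  0.518  1.071]
0.1 [ 0.844  1.051 -1.187  2.251  1.723  0.505  0.922] [ 0.769  1.069 -1.213  2.219  1.727  0.555  0.867]
0.05 [ 0.808  1.154 -1.112  2.274  1.979  0.538  0.743] [ 0.735  1.168 -1.137  2.242  1.962  0.579  0.708]
ok [ 0.481 -0.003  0.22 ]
[ 0.481 -0.003  0.22 ] [ 0.969  0.866 -1.433  2.114  1.063  0.612  1.432] 27.0833
```

Now in a workable branch. Down behind the tower, and a look before the push.

Run:
```python
from h import *
np.set_printoptions(precision=3,suppress=True)
ctrl.move_straight(st(-.305,.10,.005),max_speed=.12,until_force=8)
ctrl.move_straight(st(-.275,.045,.005),max_speed=.08,until_force=6)
print(sensors.get_tcp_pos(),st(-.275,.045,.005),sensors.get_contact_force(),sensors.get_q(),sensors.get_time())
t=vision.snapshot("top")["img"][100:284,190:450];s=vision.snapshot("scene")["img"][70:294,160:400]
cv2.imwrite("pics/c7.png",np.hstack([cv2.resize(t,(424,300)),cv2.resize(s,(321,300))]))
```

```text
[0.5   0.027 0.045] [0.5   0.027 0.045] [-0.379  0.804 -0.256] [ 0.753  1.21  -1.193  2.242  1.935  0.643  0.747] 29.1667
```

View pics/c7.png

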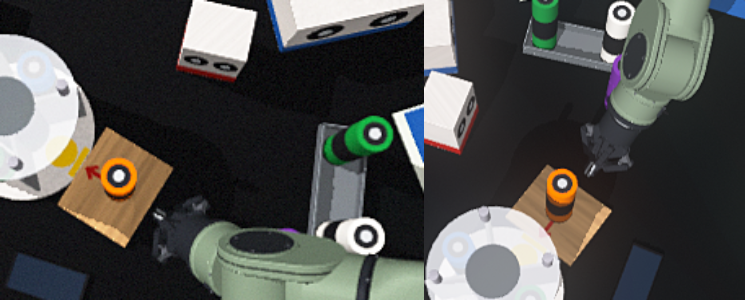

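The tip (crop 160,213) is behind the tower (118,176) in line with the arrow. The purple tower (290,232) is behind the wrist and no contact force shows. Pushing.

Run:
```python
from h import *
np.set_printoptions(precision=3,suppress=True)
print(ctrl.move_straight(st(-.27,.022,.005),max_speed=.06,until_force=5),sensors.get_tcp_pos())
def cap(tag):
    T=vision.snapshot("top");S=vision.snapshot("scene")
    cv2.imwrite(f"pics/top{tag}.png",T["img"]);cv2.imwrite(f"pics/scene{tag}.png",S["img"])
print(ctrl.move_straight(st(-.17,.022,.005),max_speed=.04,until_force=12),sensors.get_tcp_pos(),sensors.get_contact_force())
cap(5)
t=cv2.imread("pics/top5.png")[110:260,135:335];s=cv2.imread("pics/scene5.png")[170:320,160:320]
cv2.imwrite("pics/c8.png",np.hstack([cv2.resize(t,(400,300)),cv2.resize(s,(320,300))]));print(sensors.get_time())
```

```text
False [0.502 0.031 0.022]
False [0.556 0.115 0.022] [-1.766 -1.114  0.588]
32.5583
```

View pics/c8.png

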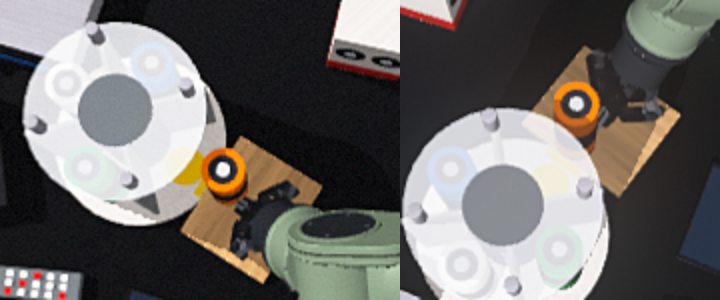

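The tower is upright at the carousel's edge: cap at (246,195.5) top, (248,222) scene. Compute its offset.

Run:
```python
from h import *
T=vision.snapshot("top");S=vision.snapshot("scene")
p,g=tri(T,(246,195.5),S,(248,222));d=p[:2]-AX;print(p,g,"x",d@L,"y",d@[-L[1],L[0]])
for x in(-.133,):
    print(proj(T,st(x,.192)),proj(S,st(x,.192)))
```

```text
[0.57658379 0.12425047 0.19134592] 6.963995669863052e-05 x -0.1513688756439093 y -0.007605277653299461
[238.29520026 194.194125  ] [245.92526597 229.58155235]
```

```bash
sed -n '4,9p' m.py > /tmp/d.py
cat > cap.py <<'E'
from h import *
exec("\n".join(l for l in open("/tmp/d.py").read().split("\n") if not l.startswith(("T=","np.set"))))
def cap(a,b):
    T=vision.snapshot("top");S=vision.snapshot("scene")
    (a,na),(b,nb)=dot(T,a,5),dot(S,b,5);p,g=tri(T,a,S,b);d=p[:2]-AX
    print(a,na,b,nb,p,g,"x",d@L,"y",d@[-L[1],L[0]])
    return T,S
E
python3 - <<'E'
from cap import *
T,S=cap((246,195),(248,222))
print(sensors.get_tcp_pos(),sensors.get_contact_force(),sensors.get_time(),proj(T,sensors.get_tcp_pos()),proj(S,sensors.get_tcp_pos()),proj(T,st(-.151,.012)),proj(S,st(-.151,.012)))
t=T["img"][150:270,200:310];s=S["img"][170:290,200:310]
cv2.imwrite("pics/c9.png",np.hstack([cv2.resize(t,None,fx=3.6,fy=3.6,interpolation=cv2.INTER_CUBIC),cv2.resize(s,None,fx=3.6,fy=3.6,interpolation=cv2.INTER_CUBIC)]))
E
```

```text
Traceback (most recent call last):
  File "cap.py", line 2, in <module>
    exec("\n".join(l for l in open("/tmp/d.py").read().split("\n") if not l.startswith(("T=","np.set"))))
    ~~~~^^^^^^^^^^^^^^^^^^^^^^^^^^^^^^^^^^^^^^^^^^^^^^^^^^^^^^^^^^^^^^^^^^^^^^^^^^^^^^^^^^^^^^^^^^^^^^^^^
IndentationError: expected an indented block after 'for' statement on line 6
```

All ten pictures are used up, so from here I go by numbers only.

```bash
sed -i 's/^exec.*$//' cap.py; { sed -n '4,8p' m.py | grep -v '^T='; } > /tmp/d.py; sed -n '/^def dot/,/return ce/p' m.py > /tmp/d.py; sed -i '1r /tmp/d.py' cap.py
python3 - <<'E'
from cap import *
np.set_printoptions(precision=4,suppress=True)
T,S=cap((246,195),(248,222))
print(sensors.get_tcp_pos(),sensors.get_contact_force(),sensors.get_time())
# lower orange band (foot) in both views
for s,n,(u,v) in((T,"top",(246,195)),(S,"scene",(248,222))):
    h=cv2.cvtColor(s["img"],cv2.COLOR_BGR2HSV);m=cv2.inRange(h,(3,140,60),(18,255,255))
    w=np.zeros_like(m);w[v-40:v+60,u-35:u+35]=255
    k,l,t,ce=cv2.connectedComponentsWithStats(m&w);print(n,[(t[i].tolist(),ce[i].round(1).tolist()) for i in range(1,k) if t[i,4]>15])
    for x in(-.133,-.151): print(x,"foot centre",proj(s,st(x,.012)),"cap",proj(s,st(x,.192)))
E
```

```text
[246.0732 194.3659] 41 [247.8571 221.3095] 42 [0.5778 0.124  0.1976] 0.0016686273270530585 x -0.15090565628638022 y -0.008739156281772081
[0.5559 0.1153 0.022 ] [-2.121  -1.7232  0.1217] 32.7583
top [([235, 184, 23, 25, 239], [246.7, 196.0]), ([243, 202, 16, 12, 39], [250.8, 209.3])]
-0.133 foot centre [242.5343 202.5902] cap [238.2952 194.1941]
-0.151 foot centre [247.6079 205.7414] cap [244.2699 197.8954]
scene [([236, 210, 24, 29, 336], [247.9, 224.4])]
-0.133 foot centre [245.6089 246.7639] cap [245.9253 229.5816]
-0.151 foot centre [249.5359 241.7213] cap [250.4207 223.8767]
```

Run:
```python
from h import *
T=vision.snapshot("top");S=vision.snapshot("scene")
print(sensors.get_grip_width(),sensors.get_gripper_force(),"c7 tip seen (288,230.6) expected",proj(T,st(-.275,.045,.005)),"scene seen",(588-424)/321*240+160,170/300*224+70,proj(S,st(-.275,.045,.005)))
R=Rn.from_quat(sensors.get_orientation()).as_matrix();print(R.round(3), sensors.get_ft_torque())
```

```text
4.4010124342145637e-05 1.2568651512265205 c7 tip seen (288,230.6) expected [282.52046616 228.54283381] scene seen 282.6168224299065 196.93333333333334 [278.0404944  205.33324408]
[[-0.557 -0.766  0.321]
 [-0.663  0.643  0.383]
 [-0.5    0.    -0.866]] [-0.66477133  0.67611085  0.03647184]
```

Grip is shut. Numerically, the tower is upright at (x −151, y −8 mm): it drifts right, and at 30° tilt the gripper's body may be close to it. I will back off, lean the tool 40° and re-push, aiming slightly left.

Run:
```python
from cap import *
np.set_printoptions(precision=4,suppress=True)
r=np.radians
ctrl.move_straight(st(-.190,.022,.005),max_speed=.08)
print("free",sensors.get_contact_force(),sensors.get_ft_torque())
tw=np.array([-.151,-.008]);u=np.array([-.079,.0])-tw;u/=np.linalg.norm(u)
for az in (60,57,54):
    Q=down(r(az+90),r(40))
    try:
        p=tw-.045*u;ctrl.move_straight(st(p[0],.03,p[1]),Q,max_speed=.05);print("az",az);break
    except ctrl.MotionError as e: print(az,e)
ctrl.move_straight(st(p[0],.020,p[1]),max_speed=.03,until_force=4)
f0,t0=sensors.get_contact_force(),sensors.get_ft_torque()
print("q",sensors.get_q(),f0,t0)
p=tw-.005*u
print(ctrl.move_straight(st(p[0],.020,p[1]),max_speed=.03,until_force=10))
print(sensors.get_tcp_pos(),sensors.get_contact_force()-f0,sensors.get_ft_torque()-t0)
cap((244,194),(248,225));print(sensors.get_time())
```

```text
free [ 0.3469  0.3932 -0.324 ] [-0.3766  0.3692 -0.0442]
az 60
q [ 0.7055  1.3326 -1.1218  2.0453  1.9331  0.4084  1.0377] [0.3197 0.2537 0.9913] [-0.6167  0.3445  0.012 ]
False
[0.5749 0.1198 0.02  ] [-1.2136 -0.4941 -0.6196] [-0.1418  0.1053  0.0089]
[242.1143 192.2857] 35 [245.3143 224.9143] 35 [0.5831 0.1339 0.1989] 0.001565523718374596 x -0.1397013857621574 y -0.007878800217482268
35.8833
```

Tower-to-TCP distance (16 mm) suggests the shut fingertips end short of the nominal TCP. I will feel for the apron with the tip to learn its true height, then push as low as possible.

Run:
```python
from h import *
np.set_printoptions(precision=4,suppress=True)
ctrl.move_straight(st(-.172,.020,-.009),max_speed=.06)
print(ctrl.move_straight(st(-.172,.000,-.009),max_speed=.015,until_force=3),sensors.get_tcp_pos(),sensors.get_contact_force(),sensors.get_time())
```

```text
False [0.5667 0.1061 0.0001] [-0.2021 -0.2767 -0.2195] 37.7833
```

Run:
```python
from h import *
np.set_printoptions(precision=4,suppress=True)
print(ctrl.move_straight(st(-.172,-.018,-.009),max_speed=.012,until_force=2),sensors.get_tcp_pos(),sensors.get_contact_force(),sensors.get_time())
```

```text
True [ 0.5667  0.1061 -0.0033] [-0.7819 -2.7218  5.4518] 38.3583
```

Run:
```python
from cap import *
np.set_printoptions(precision=4,suppress=True)
tw=np.array([-.1397,-.0079]);u=np.array([-.080,.001])-tw;u/=np.linalg.norm(u)
p=tw-.034*u;ctrl.move_straight(st(p[0],.001,p[1]),max_speed=.03)
f0=sensors.get_contact_force()
p=tw+.016*u   # tower advance about 32 mm
print(ctrl.move_straight(st(p[0],.001,p[1]),max_speed=.03,until_force=8),st(p[0],.001,p[1]),sensors.get_tcp_pos(),sensors.get_contact_force()-f0,p)
T,S=cap((234,187),(239,238))
for s,n,c in((T,"top",st(-.108,.192)),(S,"scene",st(-.108,.192))):
    u_,v=proj(s,c).astype(int);h=cv2.cvtColor(s["img"],cv2.COLOR_BGR2HSV);m=cv2.inRange(h,(3,90,60),(20,255,255))
    w=np.zeros_like(m);w[v-30:v+45,u_-30:u_+30]=255
    k,l,t,ce=cv2.connectedComponentsWithStats(m&w);print(n,(u_,v),[(t[i].tolist(),ce[i].round(1).tolist()) for i in range(1,k) if t[i,4]>15])
    cv2.imwrite(f"pics/{n}6.png",s["img"])
print(sensors.get_time())
```

```text
False [0.5896 0.1485 0.001 ] [0.5896 0.1485 0.001 ] [-0.607  -1.5969 -1.1346] [-0.1239 -0.0055]
[230.5312 185.0625] 32 [238.7544 238.2719] 114 [0.5995 0.1652 0.1926] 0.00892610749034241 x -0.10453478935244176 y -0.004958820729028812
top (np.int64(230), np.int64(189)) [([225, 178, 17, 22, 174], [234.9, 191.6]), ([225, 178, 35, 56, 813], [243.7, 211.9])]
scene (np.int64(239), np.int64(237)) [([226, 211, 23, 28, 217], [236.9, 224.5]), ([260, 226, 9, 5, 27], [264.3, 228.5]), ([252, 236, 17, 32, 335], [262.2, 249.4])]
40.6333
```

Run:
```python
from h import *
np.set_printoptions(precision=4,suppress=True)
f0=sensors.get_contact_force()
print(ctrl.move_straight(st(-.098,.001,-.002),max_speed=.025,until_force=8),sensors.get_contact_force()-f0)
T=vision.snapshot("top");S=vision.snapshot("scene")
cv2.imwrite("pics/top7.png",T["img"]);cv2.imwrite("pics/scene7.png",S["img"])
ctrl.move_straight(st(-.15,.004,-.008),max_speed=.08)
ctrl.move_straight(st(-.22,.06,-.008),max_speed=.12)
print(sensors.get_time(),sensors.get_contact_force())
T=vision.snapshot("top");S=vision.snapshot("scene")
cv2.imwrite("pics/top8.png",T["img"]);cv2.imwrite("pics/scene8.png",S["img"])
B={"top":cv2.imread("pics/top3.png"),"scene":cv2.imread("pics/scene3.png")}
for s,n in((T,"top"),(S,"scene")):
    # tower seen through the roof: change against the picture before the push, inside pocket window
    for z in (.012,.192): print(n,z,[proj(s,st(x,z)).round(1).tolist() for x in(-.07,-.08,-.09,-.1)])
    u,v=proj(s,st(-.08,.1)).astype(int);h=cv2.cvtColor(s["img"],cv2.COLOR_BGR2HSV)
    hb=cv2.cvtColor(B[n],cv2.COLOR_BGR2HSV)
    m=cv2.inRange(h,(3,45,60),(19,255,255));w=np.zeros_like(m);w[v-32:v+32,u-28:u+28]=255
    k,l,t,ce=cv2.connectedComponentsWithStats(m&w);print([(t[i].tolist(),ce[i].round(1).tolist()) for i in range(1,k) if t[i,4]>8])
```

```text
False [1.6787 1.6115 1.6162]
43.6333 [-0.6157  0.6034  0.7752]
top 0.012 [[224.9, 191.6], [227.7, 193.4], [230.5, 195.1], [233.3, 196.8]]
top 0.192 [[217.5, 181.3], [220.8, 183.4], [224.1, 185.4], [227.4, 187.4]]
[([225, 183, 10, 14, 46], [230.8, 190.1]), ([229, 184, 23, 36, 405], [243.4, 207.4]), ([224, 188, 14, 14, 48], [232.1, 197.2])]
scene 0.012 [[231.6, 264.7], [233.9, 261.8], [236.1, 259.0], [238.3, 256.1]]
scene 0.192 [[229.9, 249.9], [232.5, 246.7], [235.0, 243.4], [237.6, 240.2]]
[([225, 222, 36, 40, 537], [249.1, 232.5])]
```

Run:
```python
import cv2,numpy as np
for n,(u,v) in(("top",(222,184)),("scene",(234,245))):
    a=cv2.imread(f"pics/{n}8.png");print(n,u-13,v-13)
    g=cv2.cvtColor(a,cv2.COLOR_BGR2GRAY)[v-13:v+14,u-13:u+14]
    for r in g: print(" ".join(f"{x:3d}" for x in r))
```

```text
top 209 171
161 241 235 232 232 230 231 231 238 234 237 238 237 237 236 237 235 234 234 234 237 235 235 237 234 235 237
216 242 234 232 232 231 229 232 236 237 238 238 239 239 237 238 239 237 237 236 236 235 234 235 233 236 238
242 236 233 233 231 230 232 234 238 240 240 237 239 238 239 237 238 238 239 235 235 234 236 239 242 243 245
239 231 230 231 231 231 235 239 238 240 236 240 239 240 238 239 237 240 237 238 237 243 246 245 244 247 248
234 233 231 231 231 237 237 239 239 238 237 233 228 232 232 236 239 241 239 237 239 243 246 245 246 247 249
232 233 232 233 236 239 239 238 237 232 229 227 225 227 225 228 231 233 238 240 237 239 246 245 244 247 252
233 232 232 232 239 239 240 237 230 226 228 226 227 226 226 226 226 228 234 239 237 238 240 246 245 248 252
233 231 232 237 238 239 239 231 225 226 227 225 223 227 227 225 229 227 229 237 239 237 238 244 246 249 254
231 230 234 237 239 238 235 225 227 224 226 236 241 242 239 233 224 226 225 229 239 240 240 241 247 250 246
232 232 235 240 240 237 230 226 226 227 239 243 245 246 244 241 234 225 226 227 237 240 239 240 244 253 207
230 230 
[... 4057 characters left out ...]
 222 221 230 233 233 233 231 226 225 232 237 238 237
243 229 231 232 232 232 233 232 229 225 225 226 225 228 231 229 233 233 233 232 227 226 225 232 237 237 237
210 221 232 232 232 233 232 233 233 232 232 232 232 233 233 233 232 233 231 228 226 226 220 232 237 237 236
143 164 209 232 231 232 233 233 233 232 232 233 232 233 232 232 233 231 228 226 227 228 215 233 237 237 237
136 131 154 209 234 231 231 230 232 233 233 233 233 233 231 231 229 227 226 226 227 224 212 234 240 238 236
140 139 133 154 195 233 231 227 228 229 229 229 229 228 227 228 225 226 226 227 225 217 211 236 242 240 238
141 141 139 134 139 194 233 230 227 226 226 226 226 226 226 226 226 227 227 227 220 213 211 237 242 240 240
```

Run:
```python
from h import *
T=vision.snapshot("top");S=vision.snapshot("scene")
p,g=tri(T,(222,182.3),S,(232.1,245.6));d=p[:2]-AX;print(p,g,"x",d@L,"y",d@[-L[1],L[0]])
a,b=cv2.imread("pics/top3.png"),T["img"]
for z in(-167.5+180,-167.5+90,-167.5+270,-167.5):
    u,v=proj(T,pol(np.radians(z),.255)).astype(int)
    t=a[v-7:v+8,u-7:u+8];m=cv2.matchTemplate(b[v-12:v+13,u-12:u+13],t,cv2.TM_CCOEFF_NORMED);_,mx,_,l=cv2.minMaxLoc(m);print(round(mx,3),np.array(l)-5)
for x,y in((418,213),(420,182),(414,245),(367,251)):
    pass
print(sensors.get_time(),sensors.get_tcp_pos(),sensors.get_contact_force())
a=cv2.imread("pics/scene0.png");b=S["img"];
for n,(u,v) in dict(green=(250,67),white=(308,79),phone=(320,279),remote=(292,355)).items():
    print(n,np.abs(a[v-8:v+9,u-8:u+9].astype(int)-b[v-8:v+9,u-8:u+9]).mean().round(1))
```

```text
[0.61041819 0.18576113 0.19211937] 0.0016788983936904217 x -0.08131210465991881 y -0.003091275342136731
0.999 [0 0]
0.999 [0 0]
0.999 [0 0]
0.998 [0 0]
43.8333 [0.53996294 0.06668133 0.0597099 ] [ 0.91404065  0.96560822 -0.17095472]
green 1.4
white 73.1
phone 1.0
remote 1.3
```

Run:
```python
from cap import *
T=vision.snapshot("top");print(dot(T,(414,245),5))
print(ctrl.sign_off())
```

```text
(array([414.75, 242.  ]), np.int32(12))
the job is handed in; nothing more can be done
None
```

The orange speaker stands upright in the pocket, about 3 mm off the yellow spot by camera. The pocket still faces the arrow, and the job was handed in at about 44 s. Green, phone and remote are unmoved; the arm partly hid the white speaker, so I could not confirm its final position.

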